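# Slide the bar home and clamp it through the guard window

### The job

Get the drilled aluminium bar ready in the clamping fixture: push it by its outer (left) end along its channel until it is fully home against the end stop, without lifting it or dragging it from above. Then reach down through the window in the guard and press the clamp lever fully down with the fingertips so that it stays down, without touching the guard. Leave everything else on the bench as it is, and finish clear of everything.

Things in the scene. Friction and masses are not known exactly. Their poses are not given: they have to be found in the camera images.
- bar_center (a point): Centre of the loose aluminium bar: 260 mm along its y, 40 mm wide (x), 20 mm high, a row of holes along its top. It lies in the fixture's channel, underside 12 mm above the bench. Its outer end face is 130 mm from here along +y (robot's left), its inner one 130 mm along -y. The outer end overhangs bare bench, also when home.
- stop (a point): Centre of the face of the fixture's end stop, a steel block at the channel's right end, 22 mm above the bench. Axes: +y along the channel to the left, towards the bar's outer end; +x across it, away from the robot; z up. When home, the bar's centre is 130 mm along +y from here. The fixture is bolted down; its place and yaw vary.
- window (a point): Centre of the level window in the guard's flat top sheet, on the sheet's upper face, 112 mm above the bench; axes parallel to the fixture's. The opening is 76 mm along x and 96 mm along y, the sheet 4 mm thick. The sheet reaches 60 mm before (-x) and 155 mm beyond (+x) this point and 75 mm to either side (y).
- guard: The guard, a fixed frame over the clamp: aluminium sheet on four dark posts with rails round the sides, 215 x 150 mm, 100 mm high. Origin under the window's centre at the guard's feet, 12 mm above the bench; axes as the window's. It stands up to 10 mm off its nominal place. Must not be touched.
- lever_pad (a point): Centre of the flat top of the black round pad (30 mm across) at the robot-side end of the clamp lever: the place to press. It lies below the window, within 15 mm of its centre in x and y. Fully up it is about 14 mm below the guard's upper face, fully down 38 mm below it; it goes down nearly straight.
- clamp_lever (a joint): Angle of the clamp lever, a steel bar 18 mm wide hinged beyond the channel, 135 mm from hinge to pad: 0 is fully up, 0.18 rad fully down at its hard stop. It starts up, or as much as 0.05 rad down. It has no spring: a stiff hinge that takes about 3 N at the pad to move and stays where it is left.
- spanner: loose open-ended spanner, 150 mm long, lying flat on the bench beyond the bar. Leave it alone.
- screwdriver: loose screwdriver lying on the bench to the right of the fixture. Leave it alone.
- cup: loose terracotta-coloured cup, 70 mm across, 85 mm high, beyond the fixture. Leave it alone.
- bottle: loose water bottle, 62 mm across, 190 mm high, standing beyond the fixture. Leave it alone.
- snap_hook1: loose steel snap hook, about 85 mm long, 12 mm high, lying on the robot's side of the bar. Leave it alone.
- snap_hook2: a second loose steel snap hook like the first, lying on the robot's side of the bar. Leave it alone.
- parts_bin: loose red parts bin, 110 x 150 x 60 mm, to the right of the fixture. Leave it alone.
- bar: The same bar, 0.4 to 0.75 kg; origin at the centre of its underside, 10 mm below bar_center, same axes. It slides with plain friction of a few newtons and starts 40 to 80 mm short of the stop.
- fixture: The grey fixture, base 250 x 215 x 12 mm; origin on the bench under the channel's centre line, 100 mm along +y from the stop; axes as the stop's. Its channel has a floor 12 mm high that ends 245 mm from the stop, and two rails 44 mm apart, tops 22 mm above the bench, that end 200 mm from the stop.

How it is judged:
On the way, in this order (a step that is already met when the one before it is completed fails the run):
1. the bar is home against the end stop (within 4 mm), the lever still up (x of bar_center in the frame of stop between -0.006 and 0.006 m and y of bar_center in the frame of stop between 0.12 and 0.134 m and height (world z) of bar_center below 0.028 m and value of joint clamp_lever below 0.09 rad), for 0.1 s.
2. the lever is pressed fully down by fingers that reach through the window (value of joint clamp_lever above 0.155 rad and contact force between the fingers and clamp_lever above 0.3 N and x of the grasp point in the frame of window between -0.038 and 0.038 m and y of the grasp point in the frame of window between -0.048 and 0.048 m and z of the grasp point in the frame of window between -0.06 and 0.03 m), for 0.05 s.
At the end, for the whole second after the job is handed in: The bar lies in its channel with its inner end within 4 mm of the end stop, at rest, and the clamp lever is down (0.155 rad or more of 0.18) (x of bar_center in the frame of stop between -0.006 and 0.006 m and y of bar_center in the frame of stop between 0.12 and 0.134 m and height (world z) of bar_center below 0.028 m and value of joint clamp_lever above 0.155 rad and linear speed of bar below 0.01 m/s); the robot touches nothing.
It fails at once if the guard is touched (contact force between guard and the fingers above 0.5 N or contact force between guard and the arm above 0.5 N).
It fails at once if the bar is lifted by more than 8 mm or tipped (height (world z) of bar_center above 0.03 m or angle between bar_center's own z axis and vertical above 0.12 rad).
It fails at once if the bar is dragged from above or by its sides in place of being pushed by its end (contact force between the fingers and bar above 1 N and linear speed of bar above 0.01 m/s and y of the grasp point in the frame of bar_center between -0.12 and 0.1 m).
It fails at once if something else on the bench is moved by more than 15 mm (distance of any of spanner, screwdriver, cup, bottle, snap_hook1, snap_hook2, parts_bin from where it was at the start of the episode above 0.015 m).
It also fails if it takes over 48 s, if anything falls off the work surface, if the arm or the gripper's body presses on something with over 40 N, if the wrist force passes 120 N, or if a joint passes its speed limit or range.

### The arm

A 6-joint arm with a two-finger parallel gripper is mounted at the origin on the work surface. World frame = base frame: x ahead of the robot, y to its left, z up, the work surface at z = 0. Lengths are in m, angles in rad, forces in N, time in s.
With the tool pointing down it reaches from about 0.225 to 0.725 m from the base axis. Payload 3.1 kg.
Tool frame: the origin (TCP) lies midway between the tips of the shut fingers; the grasp point (between the pads) lies 19 mm behind it (grip_depth is the distance from the TCP to the grasp point, in m); z points along the fingers, y is the line along which they close (so a half turn about z gives the same grasp; the last joint's range is limited). The gripper opens to 85 mm and grips with 20 to 120 N. Pads are 22 mm wide; open, the fingers measure 114 mm over their backs; the gripper's body (76 mm by 85 mm) begins 54 mm behind the grasp point. The pads swing forward as they close: fully open they stand 13 mm farther back than shut.
Start: joints at [1.148, 0.048, 0.099, 1.622, 0, 1.443], TCP at [0.153, 0.502, 0.231] pointing down, gripper open.
Joint ranges: [-2.91, 2.91], [-0.99, 1.94], [-1.21, 1.42], [-2.12, 2.29], [-1.49, 1.47], [-3.14, 3.14]. Speed limits (rad/s): [2.79, 2.79, 3.14, 3.14, 3.14, 3.14].

### API

Orientations are given as a 3x3 rotation matrix whose columns are the frame's x, y, z axes.
In Python, from station import read_state, grab_frame, camera_model, close_job, grip_depth gives the robot as it stands.
- The arm moves only by the tool move_arm, never from a script. Its argument "increments" is a list that holds one entry, the list of rows, each a list of 4 numbers: the shift along the tool's x, y, z scaled (see below), then the turn about the tool's z scaled (see below). A call has 1 to 12 rows; each row shifts and turns the commanded pose from where the row before left it, along the tool's axes as they then stand; what a row does not reach is not made up. The controller multiplies each number of a shift by 0.03 m and each number of a turn by 0.12 rad. A row lasts 1/10 s, in which the tool goes at most 50 mm and 8.59 degrees, less where a joint would pass 70% of its speed; a pose out of reach is approached as far as the arm can. A call with a number of a shift or a turn outside -1 to 1 is refused whole. A call with a gripper value outside its range is refused whole. "claw" is the gripper's target within -1 to 1 (fully open at 1, half-way at 0, shut at -1), set as the call begins (left out, the last holds). The fingers move at their own pace and stop on an object; "grip_force" is the grip in N (left out, the last holds). Time passes only in rows, so rows that do not move let the fingers close. It gives the time, the measured TCP pose, the force, the opening and the grip force at its end, in the units of the state.
- read_state(): the state, without advancing time (a new reading comes with each control period).
- grab_frame(name): name is "side" or "top" or "wrist"; returns (picture, depth): 384x512x3 uint8, red, green, blue; 384x512 float32, m along the optical axis (not along the pixel's ray), 0 where there is no reading.
- camera_model(name): a dict with "fx", "fy", "cx", "cy" (pixels), "R" (3x3) and "t" (3): a world point X has camera coordinates R X + t; the wrist camera has in their place "T_tool_cam" (4x4, takes a point from camera to tool coordinates, whose origin is the TCP and whose axes are the flange's). Camera axes: x right, y down, z forward; pixel columns grow to the right and rows downward; lengths in m; the calibration is good to about 2 mm. The wrist camera is an equidistant fisheye: a pixel r from the principal point sees the ray r / f radians off the axis. A picture is of the moment at which its call begins: read the wrist's pose just before it. camera_model takes no time and is no camera call.
- close_job(): hands the job in; it is judged then, once.
The state is a dict: "clock": time; "joints": joint angles; "qvel": joint speeds; "joint_efforts": joint torques, N m; "tool_pos": TCP position; "orientation": TCP orientation; "wrist_force": force on the tool from outside, world axes, zero at the start; "torque": the same for the moment, N m; "finger_gap": opening from 0.0 (shut) to 1.0 (fully open); "gripper_force": force on a finger pad.
Only numpy, scipy, OpenCV 4.12 (cv2) and the standard library are available. Lean on these libraries where they do the work, as an engineer would, in place of code of your own. Each camera call takes 0.05 s, during which the arm holds its last target. There are 200 camera calls.

## Working session

There is one attempt and no reset: what is moved stays moved. The work goes in short steps, Python scripts to look and compute and a tool call to move; the robot and the scene stay as the last step left them, time stands still between calls to the robot, and variables do not carry over. Pictures are saved under pics/ and viewed, at most 10 in all, crops included, and the job is handed in when it is done.

Besides the shell and the picture viewer there is one more tool, called after "Emit:" by a JSON object that holds its "api" and its "payload". move_arm: Moves the arm, as the interface text tells. Its arguments: {"type":"object","properties":{"increments":{"type":"array"},"claw":{"type":"number"},"grip_force":{"type":"number"}},"required":["increments"]}

```bash
mkdir -p pics
python3 - <<'E'
from station import *
import cv2,numpy as np,pickle
s=read_state();print(s)
print(grip_depth if not callable(grip_depth) else grip_depth())
D={}
for n in("top","side"):
    p,d=grab_frame(n);D[n]=(p,d,camera_model(n));cv2.imwrite(f"pics/{n}0.png",p[...,::-1]);print(n,camera_model(n))
pickle.dump(D,open("d0.pkl","wb"))
a=np.hstack([D["top"][0],D["side"][0]])
E
```

```text
{'clock': 0.0, 'joints': array([ 1.14820025e+00,  4.87141756e-02,  9.75908860e-02,  1.62199700e+00,
       -1.55236371e-05,  1.44300005e+00]), 'qvel': array([-1.46724253e-03, -1.69478590e-04, -1.24054557e-03,  1.37525527e-03,
       -3.51677891e-04, -3.52960817e-05]), 'joint_efforts': array([ 4.00298168e-04, -3.38779521e+01,  3.20016038e+01,  2.02551502e-02,
       -1.71821976e-04,  3.55679454e-06]), 'tool_pos': array([0.15229981, 0.50178462, 0.2301327 ]), 'orientation': array([[-9.56860204e-01,  2.90547188e-01, -9.38965715e-04],
       [ 2.90548570e-01,  9.56857883e-01, -2.12587962e-03],
       [ 2.80788402e-04, -2.30698475e-03, -9.99997299e-01]]), 'wrist_force': array([-0.12733931,  0.58236513,  0.7415604 ]), 'torque': array([0.02336579, 0.00356832, 0.04466627]), 'gripper_force': 0.0, 'finger_gap': 1.0031002272294363}
0.0187
top {'fx': 377.50634082169455, 'fy': 377.50634082169455, 'cx': 257.1515541738507, 'cy': 194.3889432187873, 'R': array([[ 0.01701554, -0.99970865, -0.01711949],
       [-0.99551549, -0.01534567, -0.09334568],
       [ 0.09305577,  0.01863105, -0.99548657]]), 't': array([-0.0758208 ,  0.61123857,  1.21904243])}
side {'fx': 488.90368928811176, 'fy': 488.90368928811176, 'cx': 262.6291480288324, 'cy': 196.82717652680896, 'R': array([[-0.98928048, -0.14468376, -0.01976739],
       [-0.05670845,  0.50538398, -0.86102914],
       [ 0.13456706, -0.85067834, -0.5081713 ]]), 't': array([0.55639478, 0.1673506 , 1.1206325 ])}
```

View pics/top0.png

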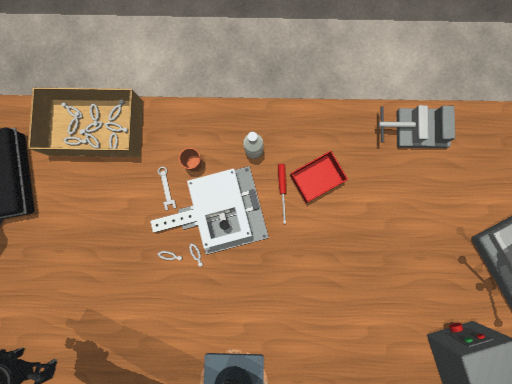

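View pics/side0.png

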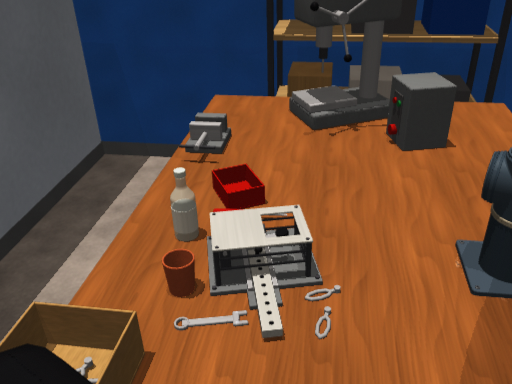

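The top view shows the guard sheet at about (190-252, 170-250), the window and pad near (224,224), and the bar's outer end at about (152,225). The side view shows the bar's outer end at about (270,330). Hooks lie at (170,256) and (195,254) in the top view.

```bash
cat > h.py <<'E'
import numpy as np,cv2
def cloud(d,m):
    v,u=np.mgrid[0:d.shape[0],0:d.shape[1]]
    c=np.stack([(u-m["cx"])/m["fx"]*d,(v-m["cy"])/m["fy"]*d,d],-1)
    return (c-m["t"])@m["R"]
def ray(m,u,v,z):
    c=-m["R"].T@m["t"]; r=m["R"].T@np.array([(u-m["cx"])/m["fx"],(v-m["cy"])/m["fy"],1])
    return c+r*(z-c[2])/r[2]
E
python3 - <<'E'
import pickle,numpy as np,cv2
from h import *
D=pickle.load(open("d0.pkl","rb"))
for n,(x0,x1,y0,y1) in {"top":(130,290,150,275),"side":(160,360,190,350)}.items():
    p,d,m=D[n];P=cloud(d,m);roi=np.zeros(d.shape,bool);roi[y0:y1,x0:x1]=1;roi&=d>0
    print(n,"bench z",np.median(P[...,2][roi&(abs(P[...,2])<.008)]))
    near=(abs(P[...,0]-.47)<.25)
    def rect(mask,name,z):
        k,l,s,_=cv2.connectedComponentsWithStats(mask.astype(np.uint8));i=1+np.argmax(s[1:,4]);mk=l==i
        v,u=np.nonzero(mk);X=np.array([ray(m,a,b,z)[:2] for a,b in zip(u,v)]).astype(np.float32)
        r=cv2.minAreaRect(X);print(name,s[i],"rect",r,"zmed",np.median(P[mk][:,2]));return mk
    Z=P[...,2]
    g=rect(roi&(abs(Z-.112)<.015)&(p.min(-1)>150),"sheet",.112)
    # window: hole in sheet
    f=np.zeros_like(d,np.uint8);c,h=cv2.findContours(g.astype(np.uint8),cv2.RETR_CCOMP,cv2.CHAIN_APPROX_NONE)
    for cc,hh in zip(c,h[0]):
        if hh[3]>=0 and cv2.contourArea(cc)>40:
            X=np.array([ray(m,a,b,.112)[:2] for a,b in cc[:,0]],np.float32);print(" hole",cv2.minAreaRect(X))
    b=rect(roi&(abs(Z-.032)<.01)&(p.min(-1)>150),"bar",.032)
    cv2.imwrite(f"pics/m_{n}.png",np.uint8(g*255+b*128)[y0:y1,x0:x1])
t=D["top"][0][155:265,140:290,::-1];s=D["side"][0][195:345,160:350,::-1]
a=cv2.resize(t,(600,440),interpolation=cv2.INTER_CUBIC);cv2.imwrite("pics/tz.png",a)
cv2.imwrite("pics/sz.png",cv2.resize(s,(760,600),interpolation=cv2.INTER_CUBIC))
E
```

```text
top bench z -0.00048450479683817625
sheet [ 188  169   64   80 2587] rect ((0.5616557598114014, 0.049067676067352295), (0.21471990644931793, 0.14957667887210846), 15.876195907592773) zmed 0.11126272959485853
 hole ((0.5159260034561157, 0.03623715788125992), (0.08168426901102066, 0.10184665769338608), 15.84477710723877)
bar [151 206  46  26 512] rect ((0.5239046812057495, 0.2073785960674286), (0.048050399869680405, 0.14959469437599182), 19.390094757080078) zmed 0.031439679785904104
side bench z 0.0006364207576592121
sheet [ 210  205  102   45 2714] rect ((0.5627105832099915, 0.050236888229846954), (0.2141598016023636, 0.14930756390094757), 15.963624000549316) zmed 0.11255475779145394
 hole ((0.5170571208000183, 0.03678435832262039), (0.08143560588359833, 0.10464806109666824), 16.366252899169922)
bar [253 274  29  57 948] rect ((0.5247273445129395, 0.2010144144296646), (0.04068022593855858, 0.16377611458301544), 15.491801261901855) zmed 0.032491453093830544
```

View pics/tz.png

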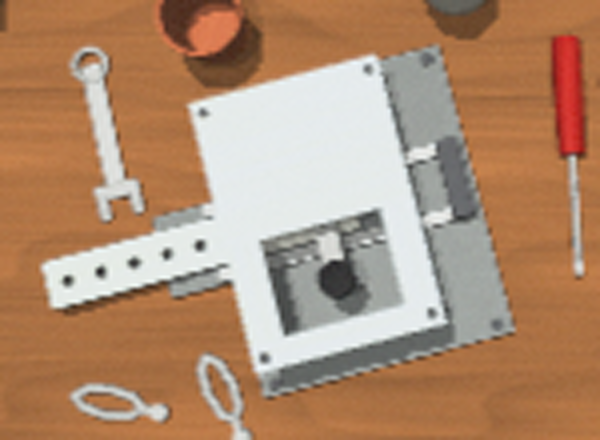

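View pics/sz.png

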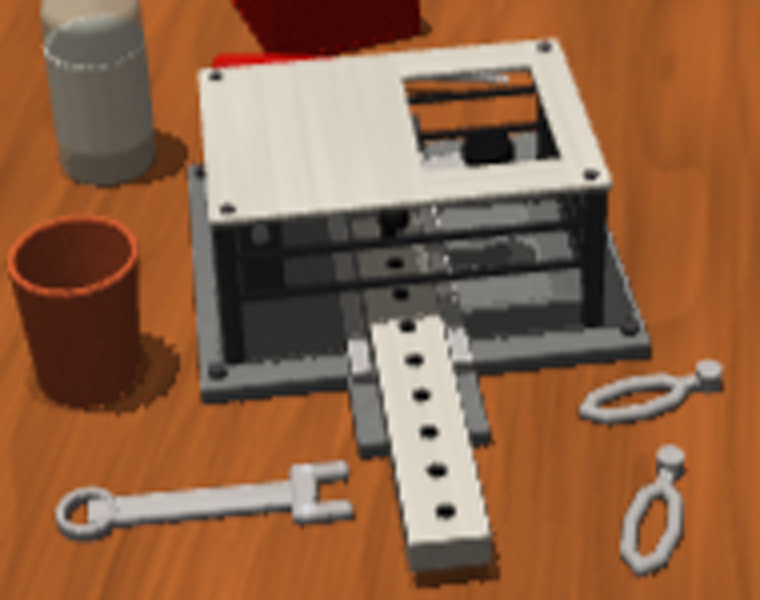

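The enlarged views agree on the fixture's layout. The bar's outer end corners are at about (150,220) and (153,232) in the top picture. The pad is at about (224,225) top and (282,231) side. The stop block is at about (251-258,190-210) in the top view.

```bash
cat >> h.py <<'E'
YAW=np.deg2rad(15.95)
RX=np.array([np.cos(YAW),np.sin(YAW)]);RY=np.array([-np.sin(YAW),np.cos(YAW)])
W=np.array([.5165,.0365])
def inw(p): p=np.asarray(p)[:2]-W; return np.array([p@RX,p@RY])
E
python3 - <<'E'
import pickle
from h import *
D=pickle.load(open("d0.pkl","rb"))
for n in D:
    p,d,m=D[n];P=cloud(d,m);Z=P[...,2];L=np.stack([(P[...,:2]-W)@RX,(P[...,:2]-W)@RY],-1)
    # pad: dark pixels within window region
    k=(p.max(-1)<60)&(abs(L[...,0])<.04)&(abs(L[...,1])<.045)&(Z>.075)&(Z<.108)&(d>0)
    print(n,"pad",k.sum(),"zmed",np.median(Z[k]), "L ext",L[k].min(0),L[k].max(0),"mid",(L[k].min(0)+L[k].max(0))/2)
    b=(p.min(-1)>140)&(abs(Z-.032)<.006)&(L[...,1]>.09)&(L[...,1]<.3)&(abs(L[...,0]-.04)<.1)&(d>0)
    Q=L[b];print(" bar n",len(Q),"y max pct",np.percentile(Q[:,1],[50,95,99,100]))
    for y in np.arange(.1,.28,.04):
        q=Q[(abs(Q[:,1]-y)<.02)]
        if len(q): print("  y%.2f x %.4f..%.4f"%(y,*np.percentile(q[:,0],[2,98])))
    # stop block: profile right of guard
    k=(abs(L[...,0]-.047)<.015)&(L[...,1]<-.075)&(L[...,1]>-.2)&(d>0)
    for y in np.arange(-.17,-.075,.006):
        q=k&(abs(L[...,1]-y)<.003)
        if q.any(): print("  s y%.3f z %.3f col"%(y,np.median(Z[q])),np.median(p[q],0))
E
```

```text
top pad 56 zmed 0.0914841359887244 L ext [-0.02034297 -0.0125404 ] [0.00825208 0.01325922] mid [-0.00604544  0.00035941]
 bar n 496 y max pct [0.16265528 0.22971104 0.23539767 0.23641885]
  y0.10 x 0.0330..0.0715
  y0.14 x 0.0341..0.0714
  y0.18 x 0.0338..0.0715
  y0.22 x 0.0342..0.0714
  s y-0.170 z -0.001 col [187. 122.  72.]
  s y-0.164 z 0.000 col [186.5 122.   73. ]
  s y-0.158 z -0.002 col [187. 123.  74.]
  s y-0.152 z -0.002 col [185.  121.5  72.5]
  s y-0.146 z -0.003 col [183.5 120.   71.5]
  s y-0.140 z -0.000 col [187.  123.5  74. ]
  s y-0.134 z -0.002 col [184. 120.  71.]
  s y-0.128 z -0.001 col [174. 115.  71.]
  s y-0.122 z 0.013 col [151. 143. 138.]
  s y-0.116 z 0.037 col [103. 104. 106.]
  s y-0.110 z 0.037 col [105.  106.  108.5]
  s y-0.104 z 0.037 col [105. 106. 109.]
  s y-0.098 z 0.011 col [141.5 145.  143. ]
  s y-0.092 z 0.011 col [159. 164. 161.]
  s y-0.086 z 0.010 col [159. 164. 160.]
  s y-0.080 z 0.012 col [146. 151. 147.]
side pad 97 zmed 0.09260310422912607 L ext [-0.01916346 -0.01449805] [0.01037012 0.01867905] mid [-0.00439667  0.0020905 ]
 bar n 891 y max pct [0.17263286 0.23289274 0.23709227 0.23849256]
  y0.10 x 0.0351..0.0721
  y0.14 x 0.0348..0.0723
  y0.18 x 0.0350..0.0728
  y0.22 x 0.0351..0.0727
  s y-0.080 z 0.110 col [190. 138.  99.]
```

Emit:
{"api": "move_arm", "payload": {"increments": [[[0,0,0,-0.95],[0,0,0,-0.95],[0,0,0,-0.95],[0,0,0,-0.95],[0,0,0,-0.95],[0,0,0,0],[0,0,0,0]]], "claw": -1}}

```text
clock: 0.8
tool_pos: [0.1524, 0.5021, 0.2308]
orientation: [[-0.963, -0.269, -0.0], [-0.269, 0.963, -0.001], [0.001, -0.001, -1.0]]
wrist_force: [0.7, 0.4, 0.4]
finger_gap: 0.002
gripper_force: 0.0
```

Emit:
{"api": "move_arm", "payload": {"increments": [[[-0.92,-0.92,0,0],[-0.92,-0.92,0,0],[-0.92,-0.92,0,0],[-0.92,-0.92,0,0],[-0.92,-0.92,0,0],[-0.92,-0.92,0,0],[-0.92,-0.92,0,0],[-0.92,-0.92,0,0],[-0.92,-0.92,0,0],[-0.92,-0.92,0,0],[0,0,0,0],[0,0,0,0]]]}}

```text
clock: 2.0
tool_pos: [0.4935, 0.311, 0.2307]
orientation: [[-0.963, -0.269, -0.002], [-0.269, 0.963, -0.0], [0.002, 0.0, -1.0]]
wrist_force: [0.8, 0.8, -0.2]
finger_gap: -0.0
gripper_force: 0.0
```

```bash
cat > st.py <<'E'
from station import *
from h import *
s=read_state();p=s["tool_pos"];R=s["orientation"]
print("t",round(s["clock"],2),"L",inw(p).round(4),"z",p[2].round(4),"yaw err deg",np.rad2deg(np.arctan2(R[1,1],R[0,1])-np.pi/2-YAW).round(2),"gap",s["finger_gap"],"F",s["wrist_force"].round(2),"tilt",R[:,2].round(4),"j",s["joints"].round(2))
E
python3 st.py
```

```text
t 2.0 L [0.0533 0.2703] z 0.2307 yaw err deg -0.37 gap -0.0004734035831839364 F [ 0.75  0.79 -0.24] tilt [-1.5e-03 -2.0e-04 -1.0e+00] j [0.45 0.2  0.27 1.64 0.   0.18]
```

Emit:
{"api": "move_arm", "payload": {"increments": [[[0,0,0.75,-0.03],[0,0,0.75,-0.03],[0,0,0.75,0],[0,0,0.75,0],[0,0,0.75,0],[0,0,0.75,0],[0,0,0.75,0],[0,0,0.75,0],[0,0,0.75,0],[0,0,0.4,0],[0,0,0,0],[0,0,0,0]]]}}

```text
clock: 3.2
tool_pos: [0.493, 0.3123, 0.0176]
orientation: [[-0.96, -0.279, 0.001], [-0.279, 0.96, 0.0], [-0.001, 0.0, -1.0]]
wrist_force: [-0.1, -0.2, 1.4]
finger_gap: 0.001
gripper_force: 0.0
```

```bash
python3 st.py
python3 - <<'E'
from station import *
import cv2,numpy as np
p,d=grab_frame("side");w,_=grab_frame("wrist")
a=np.hstack([cv2.resize(p[190:350,200:360],(400,400)),cv2.resize(w,(400,400))]);cv2.imwrite("pics/a1.png",a[...,::-1])
E
```

```text
t 3.2 L [0.0532 0.2717] z 0.0176 yaw err deg 0.27 gap 0.000517077716540341 F [-0.11 -0.23  1.37] tilt [ 5.e-04  4.e-04 -1.e+00] j [ 0.45  0.26 -0.1   1.22  0.    0.17]
```

View pics/a1.png

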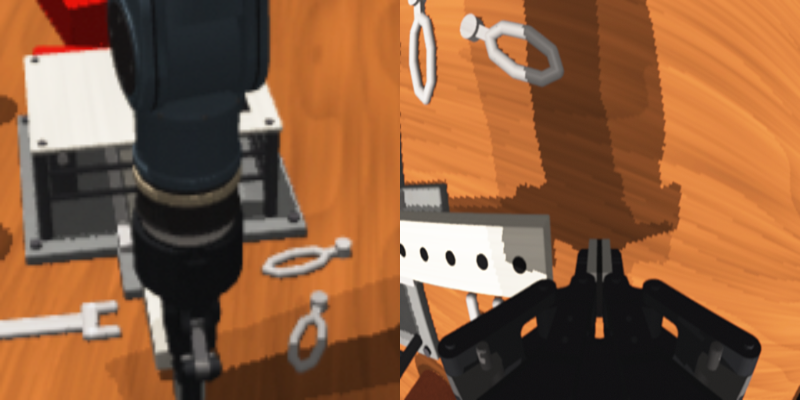

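The fingers stand just off the bar's outer end face, on its axis, low over bare bench. Next I push along the channel.

Emit:
{"api": "move_arm", "payload": {"increments": [[[0,-0.22,0,0],[0,-0.22,0,0],[0,-0.22,0,0],[0,-0.22,0,0],[0,-0.22,0,0],[0,-0.22,0,0],[0,-0.22,0,0],[0,-0.22,0,0],[0,-0.22,0,0],[0,-0.22,0,0],[0,-0.22,0,0],[0,-0.22,0,0]]]}}

```text
clock: 4.5
tool_pos: [0.5153, 0.2368, 0.0175]
orientation: [[-0.96, -0.279, 0.0], [-0.279, 0.96, 0.004], [-0.001, 0.004, -1.0]]
wrist_force: [-1.5, 5.3, 1.8]
finger_gap: -0.002
gripper_force: 2.7
```

```bash
python3 st.py
```

```text
t 4.5 L [0.0539 0.1929] z 0.0175 yaw err deg 0.27 gap -0.0022180501965276267 F [-1.45  5.29  1.76] tilt [ 1.e-04  4.e-03 -1.e+00] j [ 0.31  0.22 -0.15  1.21  0.    0.03]
```

Emit:
{"api": "move_arm", "payload": {"increments": [[[0,-0.12,0,0],[0,-0.12,0,0],[0,-0.12,0,0],[0,-0.12,0,0],[0,-0.1,0,0],[0,-0.05,0,0]]]}}

```text
clock: 5.1
tool_pos: [0.5206, 0.2185, 0.0175]
orientation: [[-0.96, -0.279, 0.0], [-0.279, 0.96, 0.003], [-0.001, 0.003, -1.0]]
wrist_force: [-2.3, 5.2, 3.2]
finger_gap: 0.002
gripper_force: 2.9
```

Emit:
{"api": "move_arm", "payload": {"increments": [[[0,-0.06,0,0],[0,-0.06,0,0],[0,0,0,0]]]}}

```text
clock: 5.4
tool_pos: [0.5206, 0.2184, 0.0176]
orientation: [[-0.96, -0.281, -0.002], [-0.281, 0.96, 0.01], [-0.001, 0.01, -1.0]]
wrist_force: [-3.6, 11.0, 3.8]
finger_gap: -0.0
gripper_force: 6.3
```

```bash
python3 st.py
```

```text
t 5.4 L [0.054  0.1737] z 0.0176 yaw err deg 0.36 gap -0.00026779154435324263 F [-3.62 11.02  3.76] tilt [-0.0016  0.0103 -0.9999] j [ 0.27  0.21 -0.15  1.21  0.01 -0.01]
```

Emit:
{"api": "move_arm", "payload": {"increments": [[[0,-0.1,0,0],[0,-0.1,0,0],[0,0,0,0]]]}}

```text
clock: 5.7
tool_pos: [0.5207, 0.2181, 0.0177]
orientation: [[-0.959, -0.284, -0.005], [-0.284, 0.959, 0.022], [-0.002, 0.023, -1.0]]
wrist_force: [-6.8, 23.7, 3.7]
finger_gap: 0.001
gripper_force: 12.4
```

```bash
python3 st.py
```

```text
t 5.7 L [0.054  0.1735] z 0.0177 yaw err deg 0.56 gap 0.0011040832307789156 F [-6.75 23.73  3.68] tilt [-0.0046  0.0224 -0.9997] j [ 0.27  0.21 -0.16  1.21  0.02 -0.02]
```

Hard stall at the expected place. Now I back off and lift.

Emit:
{"api": "move_arm", "payload": {"increments": [[[0,0.3,0,0],[0,0.5,0,0],[0,0.6,0,0],[0,0.6,0,0],[0,0,-0.6,0],[0,0,-0.9,0],[0,0,-1,0],[0,0,-1,0],[0,0,-1,0],[0,0,-1,0],[0,0,-1,0],[0,0,0,0]]]}}

```text
clock: 6.9
tool_pos: [0.5091, 0.266, 0.2172]
orientation: [[-0.961, -0.278, 0.009], [-0.278, 0.961, 0.001], [-0.009, -0.001, -1.0]]
wrist_force: [0.2, 0.7, -0.5]
finger_gap: 0.0
gripper_force: 0.0
```

```bash
python3 st.py
python3 - <<'E'
from station import *
from h import *
for n in("top","side"):
    p,d=grab_frame(n);m=camera_model(n);P=cloud(d,m);Z=P[...,2];L=np.stack([(P[...,:2]-W)@RX,(P[...,:2]-W)@RY],-1)
    b=(p.min(-1)>140)&(abs(Z-.032)<.006)&(L[...,1]>.09)&(L[...,1]<.3)&(abs(L[...,0]-.053)<.03)&(d>0)
    Q=L[b];print(n,len(Q),np.percentile(Q[:,1],[95,99,100]) if len(Q) else 0)
    if len(Q):print(np.percentile(Q[:,0],[2,98]))
    cv2.imwrite(f"pics/b_{n}.png",p[...,::-1])
E
```

```text
t 6.9 L [0.056  0.2227] z 0.2172 yaw err deg 0.18 gap 0.00034166959199639473 F [ 0.22  0.67 -0.53] tilt [ 0.0091  0.0014 -1.    ] j [ 0.37  0.17  0.2   1.59 -0.    0.08]
top 241 [0.15639032 0.15897822 0.15909757]
[0.0338194  0.07152454]
side 394 [0.15816588 0.16096586 0.16222218]
[0.03515933 0.0729688 ]
```

The bar is home: its outer end is at 0.160 in the window frame, against 0.1595 expected. Next I move above the window.

Emit:
{"api": "move_arm", "payload": {"increments": [[[0.23,-0.82,0,0],[0.23,-0.82,0,0],[0.23,-0.82,0,0],[0.23,-0.82,0,0],[0.23,-0.82,0,0],[0.23,-0.82,0,0],[0.23,-0.82,0,0],[0.23,-0.82,0,0],[0.23,-0.82,0,0],[0,0,0,0],[0,0,0,0]]]}}

```text
clock: 8.1
tool_pos: [0.5075, 0.0356, 0.2098]
orientation: [[-0.961, -0.277, -0.004], [-0.277, 0.961, 0.0], [0.003, 0.001, -1.0]]
wrist_force: [0.3, 0.5, 0.0]
finger_gap: -0.0
gripper_force: 0.0
```

```bash
python3 st.py
python3 - <<'E'
from station import *
from h import *
s=read_state();p,d=grab_frame("wrist");m=camera_model("wrist");print({k:(v.round(3).tolist() if k=="T_tool_cam" else v) for k,v in m.items()})
v,u=np.mgrid[0:384,0:512].astype(float);a=u-m["cx"];b=v-m["cy"];r=np.hypot(a,b);th=r/m["fx"]
c=np.stack([a/r*np.tan(th)*d,b/r*np.tan(th)*d,d],-1);T=m["T_tool_cam"]
t=c@T[:3,:3].T+T[:3,3];P=t@s["orientation"].T+s["tool_pos"];Z=P[...,2]
L=np.stack([(P[...,:2]-W)@RX,(P[...,:2]-W)@RY],-1)
ok=(d>0)&(th<1.3)
k=ok&(p.max(-1)<60)&(abs(L[...,0])<.036)&(abs(L[...,1])<.045)&(Z>.075)&(Z<.108)
print("pad",k.sum(),np.median(Z[k]) if k.any() else 0,L[k].min(0),L[k].max(0))
g=ok&(p.min(-1)>140)&(abs(Z-.112)<.01);print("sheet n",g.sum(),np.median(Z[g]),L[g].min(0),L[g].max(0))
for nm,sel in (("x",abs(L[...,1])<.035),("y",abs(L[...,0])<.025)):
    i=0 if nm=="x" else 1;q=L[g&sel][:,i];print(nm,"inner edges",q[(q<0)].max() if (q<0).any() else 0,q[q>0].min() if (q>0).any() else 0)
q=cv2.circle(p.copy(),(0,0),1,0);p2=p.copy();p2[k]=[0,255,0]
cv2.imwrite("pics/w2.png",p2[...,::-1])
E
```

```text
t 8.1 L [-0.0089  0.0016] z 0.2098 yaw err deg 0.14 gap -4.986048194395834e-05 F [0.3  0.53 0.  ] tilt [-3.6e-03  2.0e-04 -1.0e+00] j [-0.06  0.01  0.01  1.58  0.   -0.34]
{'fx': 297.3186396354542, 'fy': 297.3186396354542, 'cx': 254.8782972189337, 'cy': 192.8978071265085, 'T_tool_cam': [[0.0, -0.962, -0.274, 0.071], [1.0, 0.0, 0.0, 0.001], [-0.0, -0.274, 0.962, -0.142], [0.0, 0.0, 0.0, 1.0]]}
pad 771 0.09159253614520874 [-0.02122416 -0.01290864] [0.00731949 0.01455549]
sheet n 9330 0.11111687569921637 [-0.06078374 -0.07442029] [0.12879571 0.07639488]
x inner edges -0.03866946456551809 0.037435499576767256
y inner edges -0.04698953803471288 0.04894143778695374
```

View pics/w2.png

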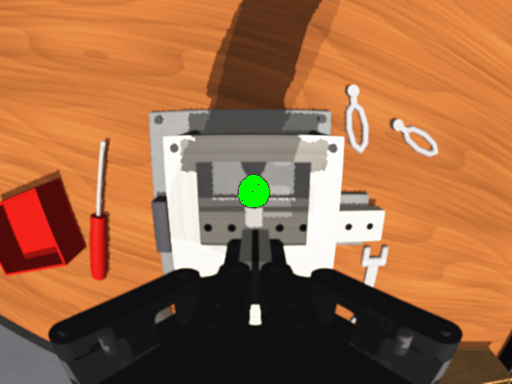

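The wrist view confirms the window (edges within 1 mm of my frame) and the green-marked pad at (254,191), centre (-7, 1) mm, top at z 0.092. The tool is 2 mm from that centre. I descend.

Emit:
{"api": "move_arm", "payload": {"increments": [[[-0.05,0,0.6,0],[0,0,0.6,0],[0,0,0.6,0],[0,0,0.6,0],[0,0,0.6,0],[0,0,0.5,0],[0,0,0.2,0],[0,0,0,0]]]}}

```text
clock: 8.95
tool_pos: [0.5089, 0.0369, 0.0995]
orientation: [[-0.96, -0.279, -0.003], [-0.279, 0.96, 0.0], [0.003, 0.001, -1.0]]
wrist_force: [-0.3, 0.9, -0.4]
finger_gap: -0.006
gripper_force: 0.0
```

```bash
python3 st.py
```

```text
t 8.95 L [-0.0072  0.0025] z 0.0995 yaw err deg 0.28 gap -0.006231357270237057 F [-0.3   0.92 -0.4 ] tilt [-2.6e-03  1.0e-04 -1.0e+00] j [-0.06  0.02 -0.19  1.36 -0.   -0.34]
```

Emit:
{"api": "move_arm", "payload": {"increments": [[[0,0,0.12,0],[0,0,0.12,0],[0,0,0.12,0],[0,0,0.12,0],[0,0,0.12,0],[0,0,0.12,0],[0,0,0.1,0],[0,0,0,0]]]}}

```text
clock: 9.75
tool_pos: [0.5099, 0.0364, 0.0755]
orientation: [[-0.96, -0.279, -0.0], [-0.279, 0.96, 0.0], [0.0, 0.0, -1.0]]
wrist_force: [0.4, -0.8, 0.2]
finger_gap: 0.004
gripper_force: 0.0
```

Emit:
{"api": "move_arm", "payload": {"increments": [[[0,0,0.08,0],[0,0,0.08,0],[0,0,0,0]]]}}

```text
clock: 10.05
tool_pos: [0.5102, 0.0365, 0.0739]
orientation: [[-0.96, -0.279, 0.001], [-0.279, 0.96, -0.0], [-0.001, -0.0, -1.0]]
wrist_force: [-6.1, -0.5, 12.6]
finger_gap: 0.003
gripper_force: 6.1
```

```bash
python3 st.py
```

```text
t 10.05 L [-0.0061  0.0017] z 0.0739 yaw err deg 0.24 gap 0.0031460835464794724 F [-6.08 -0.46 12.61] tilt [ 0.0012 -0.     -1.    ] j [-0.06  0.04 -0.23  1.31  0.   -0.34]
```

Emit:
{"api": "move_arm", "payload": {"increments": [[[0,0,0.08,0],[0,0,0.08,0],[0,0,0,0]]]}}

```text
clock: 10.35
tool_pos: [0.5103, 0.0365, 0.0736]
orientation: [[-0.96, -0.279, 0.003], [-0.279, 0.96, -0.001], [-0.003, -0.001, -1.0]]
wrist_force: [-14.0, -0.5, 31.2]
finger_gap: -0.0
gripper_force: 15.4
```

```bash
python3 st.py
```

```text
t 10.35 L [-0.006   0.0017] z 0.0736 yaw err deg 0.25 gap -0.0003246375981301014 F [-14.01  -0.52  31.17] tilt [ 2.8e-03 -5.0e-04 -1.0e+00] j [-0.06  0.04 -0.23  1.3  -0.   -0.34]
```

Hard stop reached at z 0.0736, as expected for fully down. I retreat straight up.

Emit:
{"api": "move_arm", "payload": {"increments": [[[0,0,-0.2,0],[0,0,-0.3,0],[0,0,-0.5,0],[0,0,-0.7,0],[0,0,-0.7,0],[0,0,-0.7,0],[0,0,-0.7,0],[0,0,-0.7,0],[0,0,-0.7,0],[0,0,0,0],[0,0,0,0]]]}}

```text
clock: 11.45
tool_pos: [0.5103, 0.0365, 0.2221]
orientation: [[-0.96, -0.279, 0.0], [-0.279, 0.96, 0.0], [-0.0, 0.0, -1.0]]
wrist_force: [0.1, 0.3, -1.3]
finger_gap: 0.003
gripper_force: 0.0
```

```bash
python3 st.py
python3 - <<'E'
from station import *
from h import *
s=read_state();p,d=grab_frame("wrist");m=camera_model("wrist")
v,u=np.mgrid[0:384,0:512].astype(float);a=u-m["cx"];b=v-m["cy"];r=np.hypot(a,b);th=r/m["fx"]
c=np.stack([a/r*np.tan(th)*d,b/r*np.tan(th)*d,d],-1);T=m["T_tool_cam"]
P=(c@T[:3,:3].T+T[:3,3])@s["orientation"].T+s["tool_pos"];Z=P[...,2]
L=np.stack([(P[...,:2]-W)@RX,(P[...,:2]-W)@RY],-1);ok=(d>0)&(th<1.3)
k=ok&(p.max(-1)<60)&(abs(L[...,0])<.036)&(abs(L[...,1])<.045)&(Z>.06)&(Z<.108)
print("pad z",k.sum(),np.median(Z[k]))
b=ok&(p.min(-1)>140)&(abs(Z-.032)<.006)&(L[...,1]>.08)&(abs(L[...,0]-.053)<.03);print("bar end",np.percentile(L[b][:,1],[95,99,100]))
cv2.imwrite("pics/w3.png",p[...,::-1])
E
```

```text
t 11.45 L [-0.006   0.0017] z 0.2221 yaw err deg 0.23 gap 0.0025301657615894252 F [ 0.1   0.33 -1.31] tilt [ 2.e-04  2.e-04 -1.e+00] j [-0.06  0.01  0.04  1.6   0.   -0.34]
pad z 619 0.07300329261575589
bar end [0.15702349 0.15965376 0.16045145]
```

View pics/w3.png

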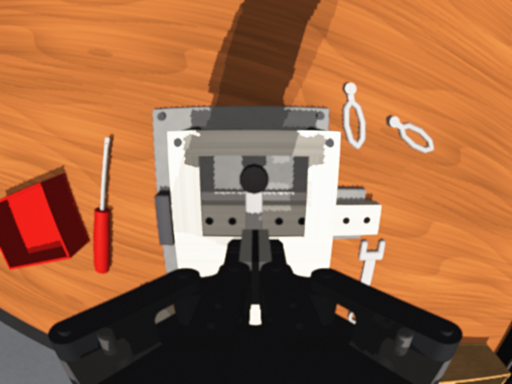

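The wrist view shows the pad at (254,178), down at z 0.073 and staying there. The bar's outer end is still at 0.160, the other items are in place, and the tool is about 110 mm above the guard.

```bash
python3 -c "
from station import *
print(close_job())"
```

```text
the job is handed in; nothing more can be done
None
```

I pushed the bar home against the end stop, pressed the lever to its hard stop, where it stayed down, and handed the job in at about 11.5 s with the arm clear; no verdict came back.

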